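# Close a pan carrier and snap its lever latches

### The job

The insulated carrier is packed for delivery: push its open lid fully shut with your fingertips, and only then press down the two lever latches on its front until each one snaps over and hangs straight down along the front of the box. Nothing needs to be grasped: do not lift, tip or shove the carrier, do not throw the lid back to its stop, and leave the things standing round it where they are.

Things in the scene. Friction and masses are not known exactly. Their poses are not given: they have to be found in the camera images.
- carrier: grey thick-walled plastic box 226 mm deep (x) x 374 wide (y), rim 135 high, 4 to 6 kg, loose on rubber feet. Origin: centre of its underside, z up; -x is its front, towards the robot, with the two latches; +y its left. In this frame the lid hinge runs along y at x = +113, z = 135 mm; the latch pivots lie at x = -131 (18 mm before the front wall), y = +110 (left), -110 (right), z = 112 mm
- lid (a joint): angle of the carrier's lid, rad: 0 fully shut, 1.0 its rear stop, starts 0.45 to 0.85. Grey slab 230 x 378 x 29 mm (top at z = 164 mm when shut; a rib 3 mm higher runs round it 24 to 36 mm inside the edge), hinged on the rear rim: its front edge swings down to close. The stiff hinge holds it at any angle; 1 to 4 N down near the front edge moves it; it meets the rim firmly at 0
- lid_front (a point): point on the lid's top face, midway between the sides, 22 mm behind its front edge; in the carrier's frame, with the lid shut, at x = -93 mm, y = 0, z = 164 mm; moves with the lid
- latch_left (a joint): left latch lever, rad: 0 open (points forward, 40 degrees up), 2.27 shut (hangs straight down, 25 mm before the front wall). A spring drives it back to 0 below 1.40 (40 degrees below level), snaps it to 2.27 beyond. Steel channel 24 mm wide, 70 long from its pivot, top face 7.5 above the pivot line; pressing down 40 mm before the pivot takes 8 N. Its bail grips a catch on the lid; shut first, it blocks the lid
- latch_right (a joint): the same for the right latch's lever, 220 mm to the right of the left one: 0 open, 2.27 shut, snaps over beyond 1.40
- latch_left_tip (a point): upper side of the curled tip of the left latch's lever, 66 mm from the pivot along the lever; moves with it
- latch_right_tip (a point): the same on the right latch's lever
- squeeze_bottle: cream-coloured squeeze bottle, 57 mm across, 218 mm tall, standing to the right of the carrier; origin at the centre of its underside; to be left alone
- salt_shaker: glass salt shaker with a metal cap, 44 mm across, 90 mm tall, standing to the left of the carrier; origin at the centre of its underside; to be left alone
- probe: probe thermometer lying flat to the right of the carrier: red handle 28 x 93 x 22 mm and a thin steel spike, 212 mm long in all (its y); origin at the middle of its underside; to be left alone

How it is judged (in metres and radians):
On the way:
1. the lid is fully shut (within 0.03 rad) while both latches are still open (value of joint lid below 0.03 rad and value of joint each of latch_left, latch_right below 0.7 rad), for 0.2 s.
At the end, for the whole second after the job is handed in: The lid is shut to within 0.03 rad, both latch levers have snapped over (beyond 2.15 of 2.27 rad), and the carrier stands level and at rest within 30 mm of where it stood (value of joint lid below 0.03 rad and value of joint each of latch_left, latch_right above 2.15 rad and distance of carrier from where it was at the start of the episode below 0.03 m and angle between carrier's own z axis and vertical below 0.05 rad and linear speed of carrier below 0.02 m/s); the robot touches nothing.
It fails at once if the carrier is lifted, tipped or shoved (more than 15 mm up, 0.12 rad or 40 mm) (height (world z) of carrier above 0.015 m or angle between carrier's own z axis and vertical above 0.12 rad or distance of carrier from where it was at the start of the episode above 0.04 m).
It fails at once if the lid is thrown back to its stop (beyond 0.97 rad) (value of joint lid above 0.97 rad).
It fails at once if a thing standing by is moved more than 20 mm (distance of any of squeeze_bottle, salt_shaker, probe from where it was at the start of the episode above 0.02 m).
It also fails if it takes over 58 s, if anything falls off the work surface, if the arm or the gripper's body presses on something with over 40 N, if the wrist force passes 120 N, or if a joint passes its speed limit or range.

### The arm

A 6-joint arm with a two-finger parallel gripper is mounted at the origin on a cart in front of the work surface, level with it; the furniture and walls round the work are solid. World frame = base frame: x ahead of the robot, y to its left, z up, the work surface at z = 0. Lengths are in mm, angles in rad, forces in N, time in s.
With the tool pointing down it reaches from about 375 to 975 mm from the base axis. Payload 3.8 kg.
Tool frame: the origin (TCP) lies at the centre of the arm's flange, where the gripper is bolted on; the fingertips stand 173 mm ahead of it and the grasp point (between the pads) lies 155 mm ahead of it; z points along the fingers, y is the line along which they close (so a half turn about z gives the same grasp; the last joint's range is limited). The gripper opens to 85 mm and grips with 20 to 120 N. Pads are 22 mm wide; open, the fingers measure 114 mm over their backs; the gripper's body (76 mm by 85 mm) begins 54 mm behind the grasp point. The pads swing forward as they close: fully open they stand 13 mm farther back than shut.
Start: joints at [-1.274, 0.264, 1.604, -0, 1.274, -0.037], TCP at [221.149, -637.74, 404.68] pointing down, gripper open.
Joint ranges: [-2.63, 2.63], [-0.94, 2.18], [0.31, 2.57], [-1.31, 4.45], [0, 2.66], [-2.55, 2.55]. Speed limits (rad/s): [2.57, 2.57, 3.14, 3.14, 3.14, 3.14].

### API

Orientations are given as [roll, pitch, yaw] about the fixed x, y, z axes, in that order (R = Rz(yaw) Ry(pitch) Rx(roll)).
In Python, from rig import arm gives the robot as it stands.
- The arm moves only by the tool send_rows, never from a script. Its argument "steps" is a list of rows, each a list of 4 numbers: the shift along the world's x, y, z in m, then the turn about the world's z in rad. In form: [[x, y, z, spin], ...]. A call has 1 to 8 rows; each row is the pose to reach, as a shift and turn from the pose commanded when the call began; what a row does not reach only later rows make up. A row lasts 1/8 s, in which the tool goes at most 62.5 mm and 10.7 degrees, less where a joint would pass 70% of its speed; a pose out of reach is approached as far as the arm can. A call with a gripper value outside its range is refused whole. "fingers" is the closure in counts, from 0 (fully open) to 255 (shut), set as the call begins (left out, the last holds). The fingers move at their own pace and stop on an object; "squeeze" is the grip in N (left out, the last holds). Time passes only in rows, so rows that repeat a pose let the fingers close. It gives the time, the measured TCP pose, the force, the opening and the grip force at its end, in the units of the state.
- arm.observe(): the state, without advancing time (a new reading comes with each control period).
- arm.grab_frame(name): name is "side" or "top"; returns a dict with "image" (400x640x3 uint8, red, green, blue), "fx", "fy", "cx", "cy" (pixels), "world_to_cam" (4x4, takes a point from world to camera coordinates). Camera axes: x right, y up, looking along -z (the intrinsics and any distortion apply to the point x, -y, -z); pixel columns grow to the right and rows downward; lengths in mm; the calibration is good to about 2 mm. A picture is of the moment at which its call begins. There is no depth.
- arm.sign_off(): hands the job in; it is judged then, once.
The state is a dict: "time": time; "joint_pos": joint angles; "dq": joint speeds; "joint_torque": joint torques, N m; "tool_pos": TCP position; "tcp_rot": TCP orientation; "ft_force": force on the tool from outside, world axes, zero at the start; "ft_torque": the same for the moment, N m; "grip_width": finger opening in mm; "grasp_force": force on a finger pad.
Only numpy, scipy, OpenCV 4.12 (cv2) and the standard library are available. Lean on these libraries where they do the work, as an engineer would, in place of code of your own. Each camera call takes 0.05 s, during which the arm holds its last target. There are 200 camera calls.

## Working session

There is one attempt and no reset: what is moved stays moved. The work goes in short steps, Python scripts to look and compute and a tool call to move; the robot and the scene stay as the last step left them, time stands still between calls to the robot, and variables do not carry over. Pictures are saved under pics/ and viewed, at most 10 in all, crops included, and the job is handed in when it is done.

Besides the shell and the picture viewer there is one more tool, called after "Request:" as a command line: name --pt "numbers of a row" for each row, then --argument value for the rest. send_rows: Moves the arm, as the interface text tells. Its arguments: {"type":"object","properties":{"steps":{"type":"array"},"fingers":{"type":"number"},"squeeze":{"type":"number"}},"required":["steps"]}

```bash
mkdir -p pics; cat > h.py <<'E'
from rig import arm
import numpy as np, cv2
def snap(n,f,crop=None,s=1):
    d=arm.grab_frame(n); im=cv2.cvtColor(d["image"],cv2.COLOR_RGB2BGR)
    if crop: x0,y0,x1,y1=crop; im=im[y0:y1,x0:x1]
    if s!=1: im=cv2.resize(im,None,fx=s,fy=s,interpolation=cv2.INTER_CUBIC)
    cv2.imwrite("pics/"+f,im); return d
def proj(d,P):
    P=np.atleast_2d(P).astype(float); c=(np.c_[P,np.ones(len(P))]@np.array(d["world_to_cam"]).T)[:,:3]
    return np.c_[d["cx"]+d["fx"]*c[:,0]/-c[:,2], d["cy"]-d["fy"]*c[:,1]/-c[:,2]]
def unproj(d,uv,z):
    M=np.array(d["world_to_cam"]);R=M[:3,:3];C=-R.T@M[:3,3]
    r=R.T@np.array([(uv[0]-d["cx"])/d["fx"],-(uv[1]-d["cy"])/d["fy"],-1]); return C+r*(z-C[2])/r[2]
E
python3 - <<'E'
from h import *
for n in("side","top"):
    d=snap(n,n+"0.png"); M=np.array(d["world_to_cam"]); print(n,d.keys(),(-M[:3,:3].T@M[:3,3]).round(),d["fx"],d.get("dist"))
print(arm.observe())
E
```

```text
side dict_keys(['image', 'fx', 'fy', 'cx', 'cy', 'world_to_cam']) [139. 656. 920.] 413.1525826001712 None
top dict_keys(['image', 'fx', 'fy', 'cx', 'cy', 'world_to_cam']) [ 158. -262. 1243.] 480.3260931429317 None
{'time': 0.1, 'joint_pos': array([-1.27390596e+00,  2.64659334e-01,  1.60524109e+00,  1.33993756e-05,
        1.27368746e+00, -3.69550054e-02]), 'dq': array([ 0.00041619, -0.00136165, -0.00284865,  0.00101042,  0.00014734,
       -0.00048745]), 'joint_torque': array([-3.48554295e-04, -5.16707754e+01, -3.68588805e+01, -3.68695692e-05,
        6.31473114e-03, -6.42742793e-05]), 'tool_pos': array([ 221.05747606, -637.44800802,  403.49665257]), 'tcp_rot': array([-3.13959926e+00, -8.65126557e-05,  3.33841348e-01]), 'ft_force': array([ 0.40409974, -0.02685153, -0.8625497 ]), 'ft_torque': array([-0.02649404,  0.01791649,  0.0368501 ]), 'grasp_force': 0.0, 'grip_width': 85.22851511085483}
```

View pics/side0.png

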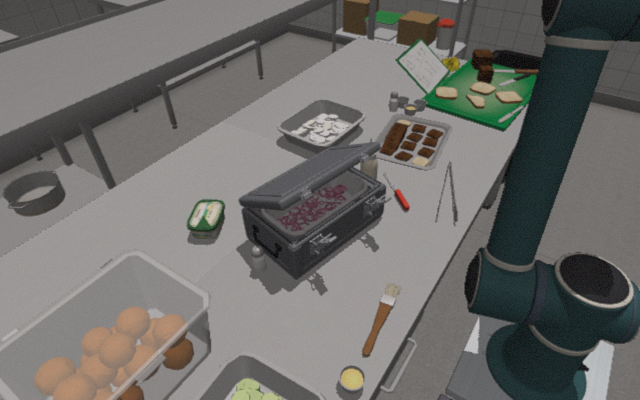

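View pics/top0.png

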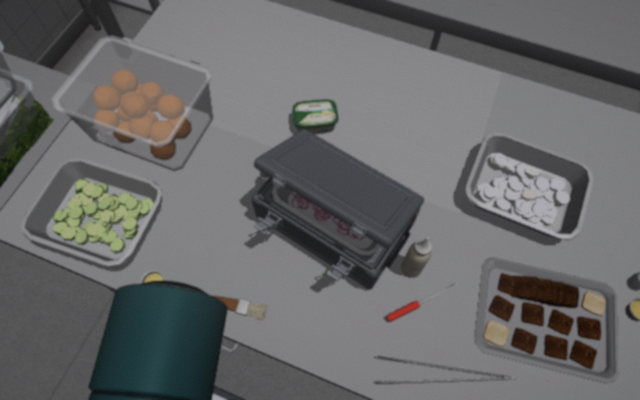

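The carrier is in the middle: in the side view at about (315,210), in the top view at about (335,205). The bottle is at its right, (415,260) in the top view, and the shaker at its left, (258,258) in the side view. Next I enlarge both.

```bash
python3 - <<'E'
import cv2
a=cv2.imread("pics/top0.png")[125:290,235:445]; b=cv2.imread("pics/side0.png")[135:285,225:415]
cv2.imwrite("pics/tc.png",cv2.resize(a,None,fx=3.6,fy=3.6,interpolation=cv2.INTER_CUBIC))
cv2.imwrite("pics/sc.png",cv2.resize(b,None,fx=4,fy=4,interpolation=cv2.INTER_CUBIC))
E
```

```text
(no output)
```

View pics/tc.png

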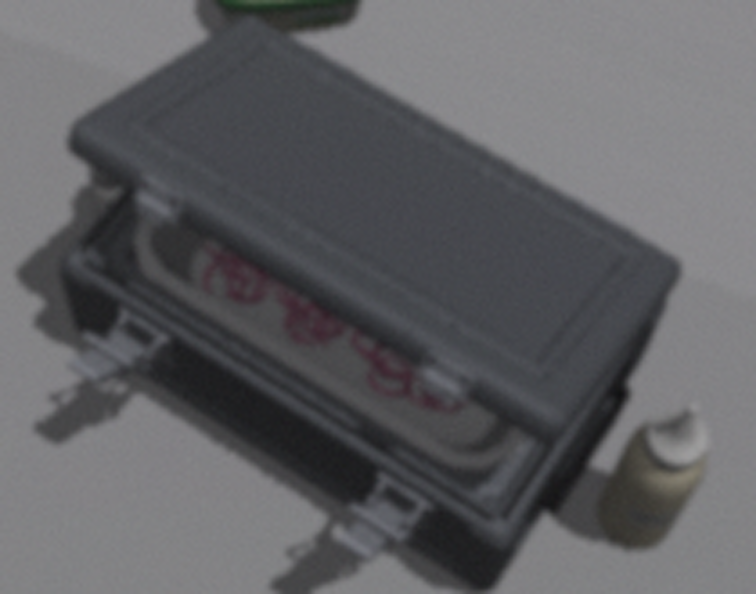

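View pics/sc.png

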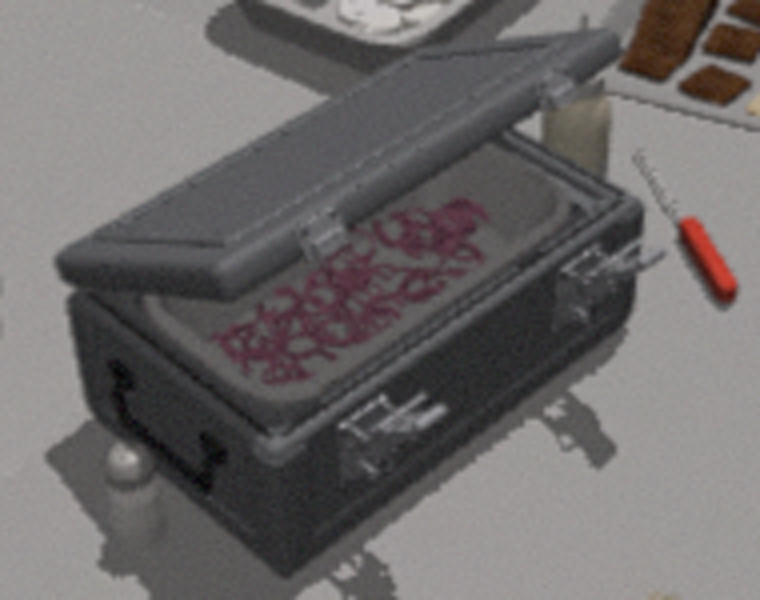

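In the enlarged views I read these points.

- **Top crop:** rim front corners at (65,262) and (510,535), lever tips at (80,362) and (355,543), lid top corners at (75,135), (248,22), (680,265) and (555,440).
- **Side crop:** lever tips at (440,408) and (655,252), rim front corners at (270,450) and (640,205), base corner at (288,572).

I'll fit the carrier pose and lid angle to them.

```bash
python3 - <<'E'
from h import *
from scipy.optimize import least_squares
T=arm.grab_frame("top");S=arm.grab_frame("side")
t=lambda u,v:(235+u/3.6,125+v/3.6); s=lambda u,v:(225+u/4,135+v/4)
obs=[(T,t(65,262),(-113,187,130),0),(T,t(510,535),(-113,-187,130),0),(T,t(80,362),(-177,110,160),0),(T,t(355,543),(-177,-110,160),0),
(T,t(75,140),(-113,187,160),1),(T,t(248,22),(113,187,160),1),(T,t(680,265),(113,-187,160),1),(T,t(560,435),(-113,-187,160),1),
(S,s(440,408),(-177,110,160),0),(S,s(655,252),(-177,-110,160),0),(S,s(275,450),(-113,187,130),0),(S,s(640,205),(-113,-187,130),0),(S,s(288,572),(-110,184,3),0)]
def w(p,q,l):
    q=np.array(q,float)
    if l:
        a=p[3];dx,dz=q[0]-113,q[2]-135
        q=np.array([113+dx*np.cos(a)+dz*np.sin(a),q[1],135-dx*np.sin(a)+dz*np.cos(a)])
    c,si=np.cos(p[2]),np.sin(p[2]); return [p[0]+c*q[0]-si*q[1],p[1]+si*q[0]+c*q[1],q[2]]
f=lambda p:np.array([proj(d,w(p,q,l))[0]-o for d,o,q,l in obs]).ravel()
best=min((least_squares(f,[500,-200,y,.6],loss="soft_l1",x_scale=[100,100,1,1]) for y in(-.6,0,.6)),key=lambda r:r.cost)
p=best.x;print(p,best.cost);print(f(p).reshape(-1,2).round(1).tolist())
for n,q,l in[("lidfront",(-93,0,164),1),("lidfront shut",(-93,0,164),0),("L pivot",(-131,110,112),0),("R pivot",(-131,-110,112),0),("Ltip",(-177,110,160),0),("Rtip",(-177,-110,160),0)]:print(n,np.round(w(p,q,l)))
print("bottle",unproj(T,(235+640/3.6,125+510/3.6),20).round(),"shaker",unproj(S,s(135,530),10).round(),"probe",unproj(T,(403,310),15).round())
E
```

```text
[ 6.77070677e+02 -1.03770932e+02 -2.06252889e-01  4.53611263e-01] 16.372672719569806
[[-0.9, -0.1], [-0.3, 2.4], [2.6, 2.0], [1.7, 0.5], [-1.4, -0.5], [0.4, -2.8], [2.0, -0.9], [0.2, 0.6], [-2.3, 1.3], [-1.3, 0.2], [0.1, 1.5], [0.9, -1.9], [-0.5, 0.7]]
lidfront [619. -92. 251.]
lidfront shut [586. -85. 164.]
L pivot [571.  31. 112.]
R pivot [ 526. -185.  112.]
Ltip [526.  40. 160.]
Rtip [ 481. -175.  160.]
bottle [ 626. -345.   20.] shaker [717. 130.  10.] probe [ 507. -357.   15.]
```

Request:
send_rows --pt "0 0 0.05 0" --pt "0.02 0.03 0.08 -0.1" --pt "0.06 0.07 0.08 -0.2" --pt "0.095 0.115 0.08 -0.3" --pt "0.13 0.16 0.08 -0.4" --pt "0.165 0.205 0.08 -0.5" --pt "0.2 0.25 0.08 -0.54" --pt "0.235 0.295 0.08 -0.54" --fingers 255 --squeeze 40

```text
time: 1.2
tool_pos: [456.9, -341.1, 484.6]
tcp_rot: [3.142, -0.0, -0.207]
ft_force: [0.9, -0.4, 0.6]
grip_width: -0.1
grasp_force: 0.0
```

Request:
send_rows --pt "0.036 0.049 0 0" --pt "0.072 0.098 0 0" --pt "0.108 0.147 0 0" --pt "0.144 0.196 0 0" --pt "0.181 0.247 0 0" --pt "0.181 0.247 -0.025 0" --pt "0.181 0.247 -0.04 0" --pt "0.181 0.247 -0.04 0"

```text
time: 2.2
tool_pos: [636.4, -96.1, 442.4]
tcp_rot: [3.141, 0.004, -0.207]
ft_force: [0.3, 0.1, -1.0]
grip_width: -0.2
grasp_force: 0.0
```

```bash
python3 - <<'E'
from h import *
a=snap("side","s2.png",(225,95,415,285),3)
E
```

```text
(no output)
```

View pics/s2.png

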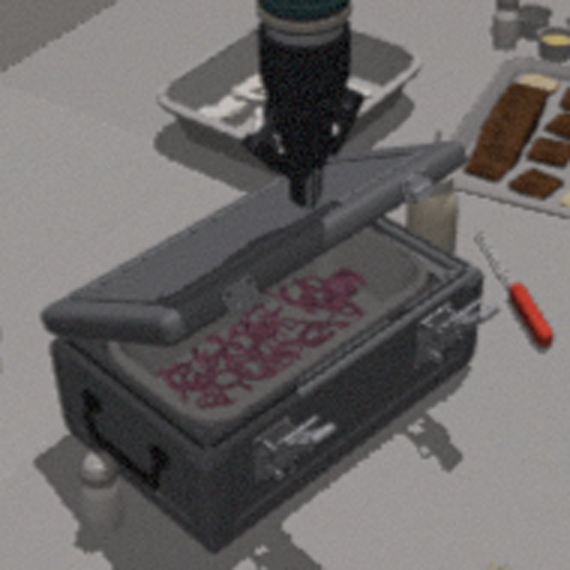

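The picture shows the closed fingertips just above the lid, near the middle of its front edge, at about (303,200) in the crop. Now I lower them along the lid's arc.

Request:
send_rows --pt "0 0 -0.012 0" --pt "0 0 -0.024 0" --pt "-0.005 0.001 -0.034 0" --pt "-0.01 0.002 -0.045 0" --pt "-0.015 0.003 -0.055 0" --pt "-0.019 0.004 -0.064 0" --pt "-0.022 0.0045 -0.072 0" --pt "-0.025 0.005 -0.081 0"

```text
time: 3.25
tool_pos: [612.1, -90.7, 363.3]
tcp_rot: [-3.141, -0.0, -0.206]
ft_force: [1.5, -0.7, 2.1]
grip_width: -0.2
grasp_force: 0.7
```

Now the rest of the way, in small steps. At full closure TCP z should be about 337.

Request:
send_rows --pt "-0.002 0 -0.007 0" --pt "-0.003 0.001 -0.013 0" --pt "-0.004 0.001 -0.018 0" --pt "-0.005 0.001 -0.022 0" --pt "-0.006 0.001 -0.025 0" --pt "-0.006 0.001 -0.027 0" --pt "-0.006 0.001 -0.028 0" --pt "-0.006 0.001 -0.028 0"

```text
time: 4.25
tool_pos: [606.1, -89.6, 337.4]
tcp_rot: [-3.141, -0.0, -0.206]
ft_force: [-3.1, 1.7, 8.3]
grip_width: -0.2
grasp_force: 4.2
```

Request:
send_rows --pt "0 0 -0.001 0" --pt "0 0 -0.002 0" --pt "0 0 -0.003 0" --pt "0 0 -0.003 0" --pt "0 0 -0.003 0"

```text
time: 4.88
tool_pos: [606.1, -89.6, 337.3]
tcp_rot: [-3.141, -0.001, -0.206]
ft_force: [-9.5, 2.3, 21.0]
grip_width: 0.1
grasp_force: 10.3
```

The lid stopped moving under 21 N, so it is shut. I lift off and go over the left lever.

Request:
send_rows --pt "0 0 0.03 0" --pt "0 0 0.06 0" --pt "-0.03 0.045 0.06 0" --pt "-0.06 0.09 0.06 0" --pt "-0.082 0.13 0.06 0" --pt "-0.082 0.13 0.05 0" --pt "-0.082 0.13 0.05 0"

```text
time: 5.75
tool_pos: [523.8, 40.1, 381.6]
tcp_rot: [3.141, 0.002, -0.205]
ft_force: [-0.2, 0.1, 0.1]
grip_width: 0.0
grasp_force: 0.0
```

```bash
python3 - <<'E'
from h import *
snap("side","s3.png",(225,95,415,285),3); snap("top","t3.png",(235,125,445,290),3)
a=cv2.imread("pics/s3.png");b=cv2.imread("pics/t3.png");b=b[:,:]
b=cv2.resize(b,(400,314)); a=cv2.resize(a,(400,400)); b=cv2.copyMakeBorder(b,0,86,0,0,0)
cv2.imwrite("pics/c3.png",np.hstack([a,b]))
E
```

```text
(no output)
```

View pics/c3.png

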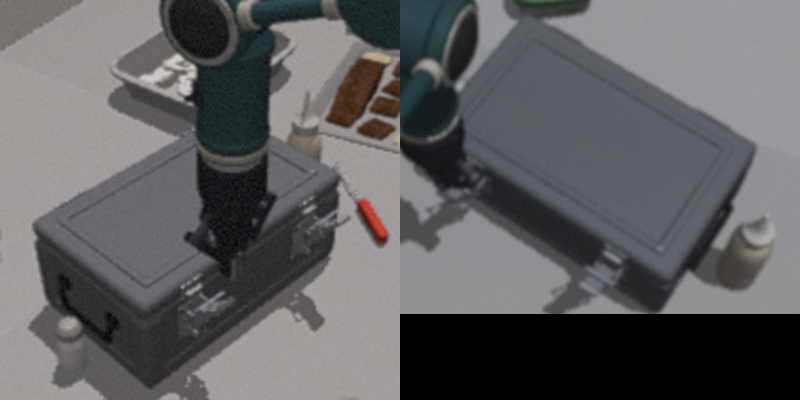

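The lid is shut, both levers are open, and the fingertips are over the left lever, at (232,272) in the left half. I press down.

Request:
send_rows --pt "0 0 -0.02 0" --pt "0 0 -0.035 0" --pt "0 0 -0.047 0" --pt "0 0 -0.058 0" --pt "0 0 -0.069 0" --pt "0 0 -0.08 0" --pt "0 0 -0.09 0" --pt "0 0 -0.1 0"

```text
time: 6.85
tool_pos: [523.8, 40.2, 282.8]
tcp_rot: [-3.141, 0.002, -0.207]
ft_force: [-3.4, 1.8, 5.4]
grip_width: -0.1
grasp_force: 3.2
```

Request:
send_rows --pt "0 0 -0.008 0" --pt "0 0 -0.016 0" --pt "0 0 -0.024 0" --pt "0 0 -0.032 0" --pt "0 0 -0.038 0" --pt "0 0 -0.038 0"

```text
time: 7.6
tool_pos: [523.7, 40.3, 243.8]
tcp_rot: [3.141, 0.002, -0.206]
ft_force: [1.0, -0.0, 0.4]
grip_width: -0.3
grasp_force: 0.0
```

The force has dropped, so the lever should have snapped over. I raise the tool and move over the right lever.

Request:
send_rows --pt "0 0 0.05 0" --pt "0 0 0.1 0" --pt "0 0 0.138 0" --pt "-0.01 -0.05 0.138 0" --pt "-0.021 -0.1 0.138 0" --pt "-0.032 -0.155 0.138 0" --pt "-0.045 -0.215 0.138 0" --pt "-0.045 -0.215 0.138 0"

```text
time: 8.6
tool_pos: [478.2, -178.3, 383.2]
tcp_rot: [3.14, -0.001, -0.212]
ft_force: [0.6, 0.4, -1.2]
grip_width: 0.2
grasp_force: 0.0
```

```bash
python3 - <<'E'
from h import *
snap("side","s4.png",(225,95,415,285),3)
E
```

```text
(no output)
```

View pics/s4.png

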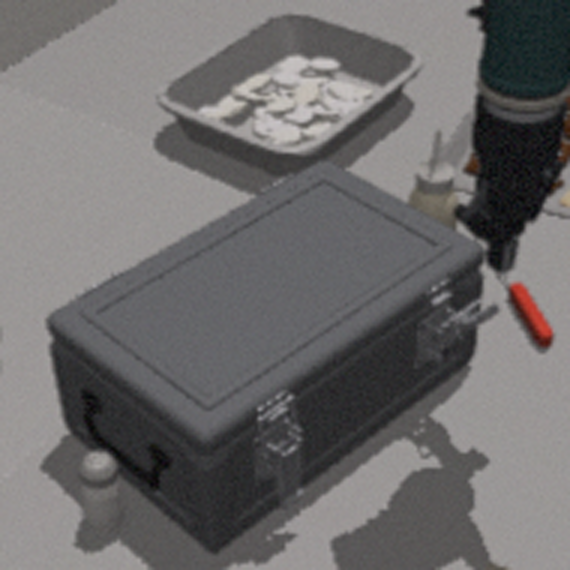

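The left lever hangs down along the front at (285,455) in the crop and the lid is shut. The right lever is still open at (480,312), with the fingertips above it. I press that one the same way.

Request:
send_rows --pt "0 0 -0.02 0" --pt "0 0 -0.035 0" --pt "0 0 -0.047 0" --pt "0 0 -0.058 0" --pt "0 0 -0.069 0" --pt "0 0 -0.08 0" --pt "0 0 -0.09 0" --pt "0 0 -0.1 0"

```text
time: 9.65
tool_pos: [478.8, -173.9, 282.8]
tcp_rot: [3.141, 0.002, -0.205]
ft_force: [-3.9, -0.3, 5.1]
grip_width: 0.1
grasp_force: 3.2
```

Request:
send_rows --pt "0 0 -0.008 0" --pt "0 0 -0.016 0" --pt "0 0 -0.024 0" --pt "0 0 -0.032 0" --pt "0 0 -0.038 0" --pt "0 0 -0.038 0"

```text
time: 10.4
tool_pos: [478.8, -174.6, 243.8]
tcp_rot: [-3.141, 0.002, -0.206]
ft_force: [0.5, -0.2, -0.6]
grip_width: 0.2
grasp_force: 0.0
```

Request:
send_rows --pt "0 0 0.05 0" --pt "0 0 0.1 0" --pt "0 0 0.15 0" --pt "-0.03 -0.03 0.17 0" --pt "-0.06 -0.06 0.19 0" --pt "-0.06 -0.06 0.19 0"

```text
time: 11.15
tool_pos: [418.3, -236.3, 437.3]
tcp_rot: [3.139, -0.004, -0.21]
ft_force: [0.1, -0.2, 0.4]
grip_width: -0.2
grasp_force: 0.0
```

```bash
python3 - <<'E'
from h import *
snap("side","s5.png",(225,95,415,285),3)
E
```

```text
(no output)
```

View pics/s5.png

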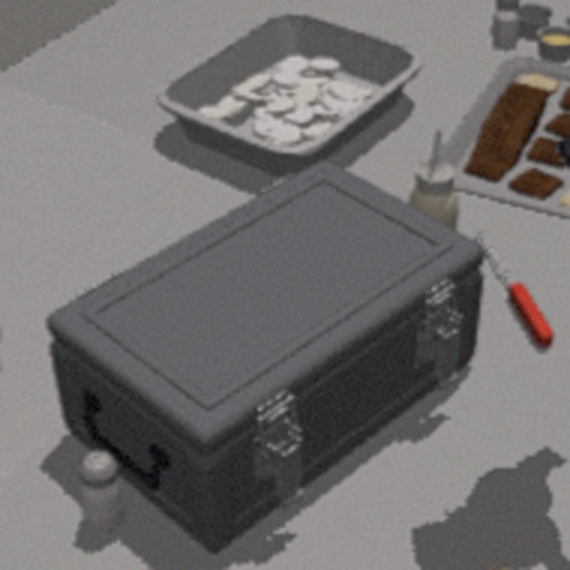

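Both levers hang down, at (278,450) and (440,335), the lid is shut, and the arm is clear of everything.

```bash
python3 -c "
from rig import arm
print(arm.sign_off())"
```

```text
the job is handed in; nothing more can be done
None
```

I closed the lid first, then pressed both latches until they snapped over. The last picture shows the lid shut, both levers hanging straight down and nothing visibly moved around the carrier; I handed the job in at about 11 s and got no verdict back.

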